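# Set the stirrer's clicking speed selector and start it

### The job

With a fingertip, push the upright orange post of the magnetic stirrer's speed selector round, in whichever direction its travel allows, until the white pointer has clicked in at the green mark; only then press the red start button fully down and let it spring back. Do not pinch the post or press hard on it, do not lift anything, and leave the beaker on its plate and the vials, timer and marker pen where they are.

Things in the scene. Friction and masses are not known exactly. Their poses are not given: they have to be found in the camera images.
- stirrer: white magnetic stirrer, fixed: flat case 130 (x) x 280 (y) mm, deck 50 mm up. Origin: centre of its underside; x points away from the robot, y to the left, z up. Dial on its right half, white stirring plate (104 mm across, 6 mm high) on its left, start button between, near the front. Well to the right, the autosampler's black boom reaches over the bench 0.22 m up, as near as x = 0.54
- dial_centre (a point): centre of the selector dial, on its vertical turning axis, at the height of the dial's top face (62 mm above the bench). The dial is a black disc of 40 mm radius, 12 mm high above the deck
- post (a point): foot of the upright orange finger post that stands on the dial and turns with it (62 mm above the bench): 10 mm diameter, 26 mm high, its axis 32 mm from the dial's axis, on the pointer line; its top is 88 mm above the bench. Push it sideways, along its circle, with 2 to 4 N; over 25 N on the selector counts as squeezed
- pointer_tip (a point): outer end of the white pointer line on the dial, 43 mm from the dial's axis, in the same direction from the axis as the post
- selector: the turning part: dial, pointer and post. Origin on the axis at deck height; its own x axis points along the pointer. Seven click positions 45 degrees apart, the middle one along the stirrer's +x; stops just beyond first and last: the pointer never passes the side facing the robot. A sprung ball holds each position: pushed past halfway to the next, it snaps on by itself. Cannot be lifted
- green_mark: green dot, 10 mm diameter, lying on the deck 52 mm from the dial's axis at one of the first two or last two click positions (changes from run to run); the others have small grey dots. With the selector clicked in there, the pointer tip is 9 mm from its centre. Origin: centre of its underside, on the deck
- start_top (a point): centre of the top face of the red start button, 22 mm diameter; presses straight down
- start (a joint): travel of the start button, m: 0 up, 0.006 fully down; springs back; fully down takes 5 N
- beaker: loose clear plastic beaker, 55 mm across, 67 mm high, standing on the stirring plate; its rim is 123 mm above the bench. Origin: centre of its underside
- vial_dark: loose glass vial with a black cap, 22 mm across, 51 mm high, standing on the bench to the right of the stirrer. Origin: centre of its underside
- vial_green: loose glass vial with a green cap, 22 mm across, 51 mm high, on the bench to the right of the stirrer. Origin: centre of its underside
- timer: loose bench timer, 64 x 64 x 18 mm, on the bench to the right of the stirrer. Origin: centre of its underside
- marker_blue: loose marker pen with a blue cap, 140 mm long, lying on the notebook far to the right. Origin: under its middle
Not all that is in view belongs to the job. Of the things shaped like the beaker, the clear one is meant.

How it is judged:
On the way, in this order (a step that is already met when the one before it is completed fails the run):
1. the selector's pointer has clicked in at the green mark (horizontal distance between pointer_tip and green_mark below 0.012 m and value of joint start below 0.002 m), for 0.2 s.
2. the start button is pressed down (horizontal distance between pointer_tip and green_mark below 0.012 m and value of joint start above 0.0045 m), for 0.02 s.
At the end, for the whole second after the job is handed in: the pointer tip is within 12 mm (about 10 degrees of turn) of the centre of the green mark and the selector is still, the start button has been pressed at least 4.5 mm and is up again (under 1.5 mm), and the beaker stands upright on the stirring plate (horizontal distance between pointer_tip and green_mark below 0.012 m and value of joint start below 0.0015 m and angular speed of selector below 0.1 rad/s and horizontal distance between beaker and stirrer below 0.12 m and height (world z) of beaker between 0.05 and 0.062 m and angle between beaker's own z axis and vertical below 0.1 rad); the robot touches nothing.
It fails at once if the start button is pressed (over 3 mm) while the pointer is not at the green mark (value of joint start above 0.003 m and not (horizontal distance between pointer_tip and green_mark below 0.012 m)).
It fails at once if the selector is pinched or pressed with more than 25 N (contact force between the fingers and selector above 25 N).
It fails at once if the beaker is moved by more than 20 mm, lifted or tipped (distance of beaker from where it was at the start of the episode above 0.02 m or angle between beaker's own z axis and vertical above 0.3 rad).
It fails at once if a vial, the timer or the marker pen is moved by more than 20 mm, lifted or tipped over (distance of any of vial_dark, vial_green, timer, marker_blue from where it was at the start of the episode above 0.02 m or angle between any of vial_dark, vial_green's own z axis and vertical above 0.3 rad).
It also fails if it takes over 54 s, if anything falls off the work surface, if the arm or the gripper's body presses on something with over 40 N, if the wrist force passes 120 N, or if a joint passes its speed limit or range.

### The arm

A 6-joint arm with a two-finger parallel gripper is mounted at the origin on a cart in front of the work surface, level with it; the furniture and walls round the work are solid. World frame = base frame: x ahead of the robot, y to its left, z up, the work surface at z = 0. Lengths are in m, angles in rad, forces in N, time in s.
With the tool pointing down it reaches from about 0.325 to 0.775 m from the base axis. Payload 5.5 kg.
Tool frame: the origin (TCP) lies midway between the tips of the shut fingers; the grasp point (between the pads) lies 19 mm behind it; z points along the fingers, y is the line along which they close (so a half turn about z gives the same grasp; the last joint's range is limited). The gripper opens to 88 mm and grips with 3 to 60 N. Pads are 20 mm wide; open, the fingers measure 115 mm over their backs; the gripper's body (75 mm by 178 mm) begins 61 mm behind the grasp point.
Start: joints at [1.197, 0.091, 1.231, -0, 1.82, -0.057], TCP at [0.187, 0.57, 0.186] pointing down, gripper open.
Joint ranges: [-2.87, 2.87], [-0.86, 2.18], [0.17, 2.46], [-1.51, 4.65], [0.06, 2.69], [-2.65, 2.65]. Speed limits (rad/s): [2.57, 2.57, 3.01, 3.14, 3.14, 3.14].

### API

Orientations are given as a unit quaternion [x, y, z, w].
In Python, from rig import bot gives the robot as it stands. The module is installed in compiled form; this text tells all that it offers.
- The arm moves only by the tool step_arm, never from a script. Its argument "targets" is a list of rows, each a list of 3 entries, a list of its own where there are three numbers: the shift along the world's x, y, z in units of 30 mm (1.0 is 30 mm), then the turn about the world's z in degrees, then the opening, from 0 (shut) to 1 (fully open). A call has 1 to 8 rows; each row is the pose to reach, as a shift and turn from the pose commanded when the call began; what a row does not reach only later rows make up. A row lasts 1/8 s, in which the tool goes at most 62.5 mm and 10.7 degrees, less where a joint would pass 70% of its speed; a pose out of reach is approached as far as the arm can. A call with a gripper value outside its range is refused whole. The fingers move at their own pace and stop on an object; the grip force is fixed at half the most. Time passes only in rows, so rows that repeat a pose let the fingers close. It gives the time, the measured TCP pose, the force, the opening and the grip force at its end, in the units of the state.
- bot.get_obs(): the state, without advancing time (a new reading comes with each control period).
- bot.snapshot(name): name is "scene" or "top" or "wrist"; returns (picture, depth): 480x640x3 uint8, blue, green, red; 480x640 float32, m along the optical axis (not along the pixel's ray), 0 where there is no reading.
- bot.get_calibration(name): a dict with "fx", "fy", "cx", "cy" (pixels), "origin" and "orientation" of the camera in the world. Camera axes: x right, y down, z forward; pixel columns grow to the right and rows downward; lengths in m; the calibration is good to about 2 mm. A picture is of the moment at which its call begins: read the wrist's pose just before it. get_calibration takes no time and is no camera call; for the wrist camera it gives the pose at the moment of the call.
- bot.sign_off(): hands the job in; it is judged then, once.
The state is a dict: "t": time; "joint_pos": joint angles; "qd": joint speeds; "tau": joint torques, N m; "tcp_pos": TCP position; "ee_rot": TCP orientation; "wrist_force": force on the tool from outside, world axes, zero at the start; "torque": the same for the moment, N m; "grip_width": opening from 0.0 (shut) to 1.0 (fully open); "grip_force": force on a finger pad.
Only numpy, scipy, OpenCV 4.12 (cv2) and the standard library are available. Lean on these libraries where they do the work, as an engineer would, in place of code of your own. Each camera call takes 0.05 s, during which the arm holds its last target. There are 200 camera calls.

## Working session

There is one attempt and no reset: what is moved stays moved. The work goes in short steps, Python scripts to look and compute and a tool call to move; the robot and the scene stay as the last step left them, time stands still between calls to the robot, and variables do not carry over. Pictures are saved under pics/ and viewed, at most 10 in all, crops included, and the job is handed in when it is done.

Besides the shell and the picture viewer there is one more tool, called after "Request:" as name(argument=value, ...), one argument or row to a line, values as JSON. step_arm: Moves the arm, as the interface text tells. Its arguments: {"type":"object","properties":{"targets":{"type":"array","items":{"type":"array"}}},"required":["targets"]}

```bash
mkdir -p pics && cat > h.py <<'E'
import numpy as np, cv2
from rig import bot
from scipy.spatial.transform import Rotation as R
def ray(cal,u,v,z):
    d=R.from_quat(cal["orientation"]).apply([(u-cal["cx"])/cal["fx"],(v-cal["cy"])/cal["fy"],1.])
    o=np.array(cal["origin"]); return o+d*(z-o[2])/d[2]
E
python3 - <<'E'
from h import *
for n in("top","scene"):
    im,d=bot.snapshot(n); cv2.imwrite(f"pics/{n}0.png",im); np.savez(f"{n}0.npz",im=im,d=d); c=bot.get_calibration(n); print(n,c)
o=bot.get_obs(); print(o["t"],o["tcp_pos"],o["ee_rot"],o["grip_width"])
E
```

```text
top {'fx': 449.11155152841354, 'fy': 449.11155152841354, 'cx': 318.14272854737993, 'cy': 237.85470985230828, 'origin': array([0.38369105, 0.01540054, 1.15098535]), 'orientation': array([ 0.71308952, -0.69910192,  0.0257539 , -0.04578836])}
scene {'fx': 444.73657143793594, 'fy': 444.73657143793594, 'cx': 321.98169349326275, 'cy': 238.46312794938817, 'origin': array([-0.08061775, -0.6471177 ,  0.75325366]), 'orientation': array([ 0.84046696, -0.31441252,  0.14717304, -0.41605306])}
0.1 [0.18678307 0.56983926 0.18511486] [ 1.57720057e-01  9.87483473e-01 -8.58956802e-04 -1.89629810e-04] 0.9981253045550479
```

View pics/top0.png

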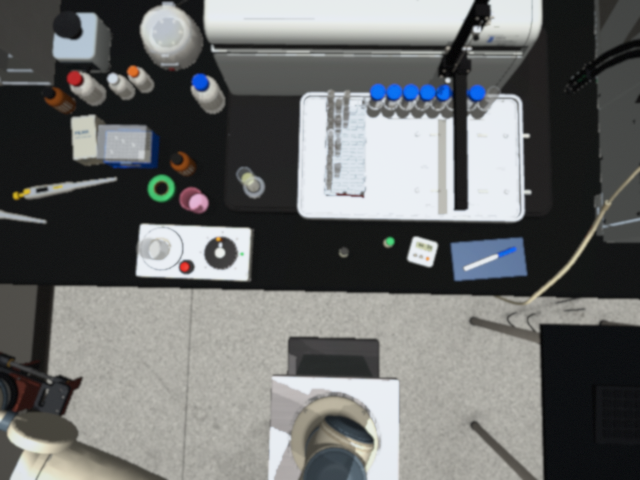

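View pics/scene0.png

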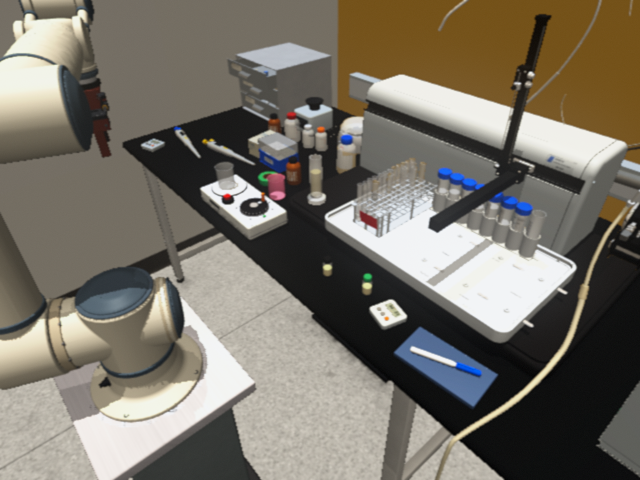

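The top view shows the stirrer at px (137-252, 227-280). Its dial is at (220,252), with the orange post near (219,239), a green dot near (242,253), the red button at (186,267) and the clear beaker at (155,249). The pink beaker-like thing at (195,201) is off the stirrer, so the clear one on the plate is the one meant. I'll confirm this in an enlarged crop while measuring.

```bash
cat > m.py <<'E'
from h import *
def cen(m): 
    n,l,s,c=cv2.connectedComponentsWithStats(m.astype(np.uint8)); 
    return [(int(s[i,4]),c[i].round(2)) for i in range(1,n) if s[i,4]>=3]
E
python3 - <<'E'
from m import *
f=np.load("top0.npz"); im=f["im"]; c=bot.get_calibration("top")
a=im[215:290,125:260]; big=cv2.resize(a,None,fx=5.9,fy=5.9,interpolation=cv2.INTER_CUBIC); cv2.imwrite("pics/crop.png",big)
hs=cv2.cvtColor(im,cv2.COLOR_BGR2HSV); H,S,V=[hs[...,i].astype(int) for i in range(3)]
roi=np.zeros(H.shape,bool); roi[225:282,135:256]=1
for nm,m,z in (("orange",(H>5)&(H<22)&(S>120)&(V>90),.088),("red",((H<5)|(H>174))&(S>130)&(V>80),.056),("green",(H>40)&(H<90)&(S>60)&(V>80),.05),("black",(V<60),.062)):
    for n,p in cen(m&roi): print(nm,n,p,ray(c,*p,z).round(4), f["d"][int(round(p[1])),int(round(p[0]))])
w=(V>110)&(S<60)&roi
cs,_=cv2.findContours(w.astype(np.uint8),cv2.RETR_EXTERNAL,cv2.CHAIN_APPROX_NONE); k=max(cs,key=cv2.contourArea)
for p in cv2.boxPoints(cv2.minAreaRect(k)): print("corner",p,ray(c,*p,.05).round(4))
E
```

```text
orange 20 [218.4 239.2] [0.4837 0.2855 0.088 ] 1.0733643
red 82 [184.59 266.41] [0.4181 0.3742 0.056 ] 1.083113
green 8 [241.38 253.75] [0.4523 0.2365 0.05  ] 1.1048523
black 80 [135.8 238.7] [0.4836 0.497  0.062 ] 1.1709554
black 293 [249.06 249.19] [0.4631 0.2156 0.062 ] 1.112296
black 13 [224.38 240.38] [0.4836 0.2772 0.062 ] 1.1020502
black 114 [210.66 250.53] [0.458  0.3099 0.062 ] 1.0976331
black 6 [191.33 265.83] [0.4197 0.3557 0.062 ] 1.0984191
black 253 [170.33 279.91] [0.3844 0.4056 0.062 ] 1.1593761
corner [135.41788 276.26193] [0.3915 0.4974 0.05  ]
corner [137.61081 222.53513] [0.5254 0.5003 0.05  ]
corner [251.36008 227.17795] [0.5188 0.2141 0.05  ]
corner [249.16714 280.90475] [0.3861 0.2147 0.05  ]
```

View pics/crop.png

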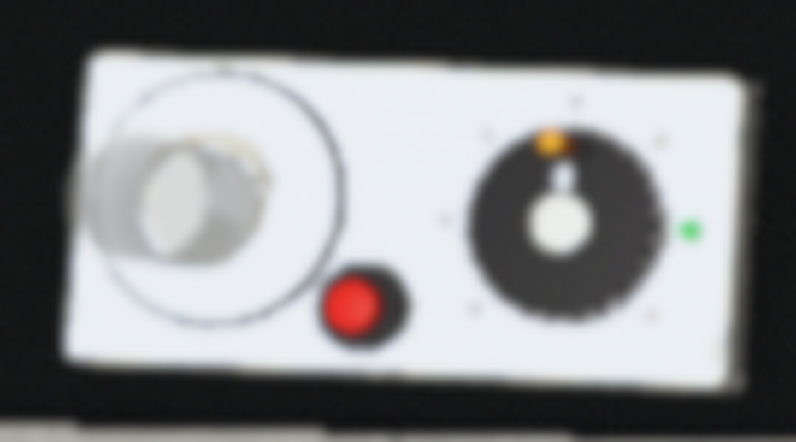

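The crop confirms the clear beaker on the plate. The pointer and post sit at the middle position (+x) and the green mark is 90° clockwise (toward -y, one of the last two positions). So the post has to be pushed clockwise. I'll move above with the gripper shut for a closer look.

Request:
step_arm(
  targets=[
    [[1,-1,1],4,0],
    [[2.2,-2.2,1],8,0],
    [[3.4,-3.4,1],12,0],
    [[4.6,-4.6,1],17,0],
    [[5.8,-5.8,1],17,0],
    [[7,-7,1],17,0],
    [[8,-8,1],17,0],
    [[8,-8,1],17,0],
  ],
)

```text
t: 1.1
tcp_pos: [0.4284, 0.3281, 0.2154]
ee_rot: [0.012, 1.0, -0.001, -0.0]
wrist_force: [-0.0, -0.0, -0.6]
grip_width: 0.129
grip_force: 0.0
```

```bash
python3 - <<'E'
from m import *
c=bot.get_calibration("wrist"); im,d=bot.snapshot("wrist"); cv2.imwrite("pics/w1.png",im); np.savez("w1.npz",im=im,d=d,**c)
o=bot.get_obs(); print(c["origin"],o["t"],o["tcp_pos"],o["ee_rot"],o["grip_width"],o["wrist_force"],o["joint_pos"])
E
```

```text
[0.3530273  0.33044523 0.41443605] 1.15 [0.42735083 0.32931722 0.21553594] [ 1.13248413e-02  9.99935698e-01 -2.01612925e-04 -5.54623797e-04] 0.08725260558840198 [-0.63154513 -0.21038093 -1.25381309] [ 5.93281029e-01 -6.26677359e-02  1.33375728e+00  3.12845425e-04
  1.87164491e+00 -9.54772592e-01]
```

View pics/w1.png

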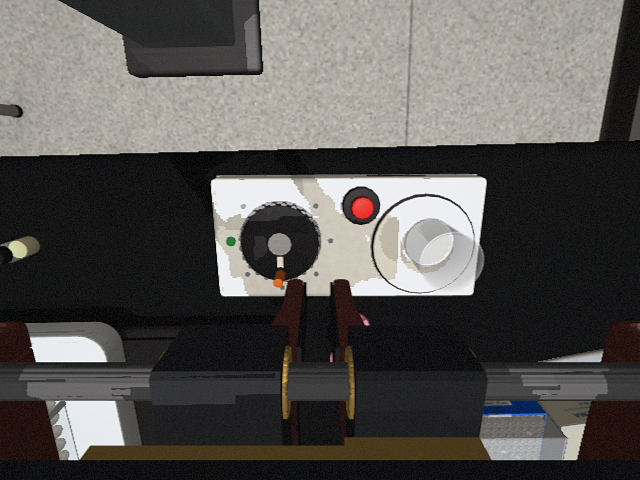

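The wrist view (up in the picture is toward the robot, left is -y) shows the dial hub at (280,243), the post top at (278,282), the green dot at (231,241), the red button at (362,207) and the clear beaker at (428,242).

```bash
python3 - <<'E'
from m import *
f=np.load("w1.npz"); im=f["im"]; c={k:f[k] for k in("fx","fy","cx","cy","origin","orientation")}; d=f["d"]
hs=cv2.cvtColor(im,cv2.COLOR_BGR2HSV); H,S,V=[hs[...,i].astype(int) for i in range(3)]
roi=np.zeros(H.shape,bool); roi[178:292,212:486]=1; roi[270:,292:]=0
def hz(p): 
    u,v=int(round(p[0])),int(round(p[1])); zz=np.median(d[v-1:v+2,u-1:u+2]); 
    P=R.from_quat(c["orientation"]).apply([(p[0]-c["cx"])/c["fx"]*zz,(p[1]-c["cy"])/c["fy"]*zz,zz])+c["origin"]; return P.round(4)
for nm,m,z in (("orange",(H>5)&(H<16)&(S>180)&(V>180),.088),("red",((H<5)|(H>174))&(S>150)&(V>150),.06),("green",(H>40)&(H<90)&(S>80)&(V>50),.05),("dial",(V<75),.062),("hub",(S<30)&(V>110)&(V<175),.068)):
    for n,p in cen(m&roi):
        if n>20: print(nm,n,p,ray(c,*p,z).round(4),hz(p))
# grey dots
a=im[178:300,212:340]; g=cv2.cvtColor(im,cv2.COLOR_BGR2GRAY)
dm=np.zeros(H.shape,np.uint8); dm[178:292,212:345]=(V[178:292,212:345]<75)
n,l,s,ct=cv2.connectedComponentsWithStats(dm); i=1+np.argmax(s[1:,4]); print(s[i],ct[i])
k=max(cv2.findContours((l==i).astype(np.uint8),cv2.RETR_EXTERNAL,cv2.CHAIN_APPROX_NONE)[0],key=cv2.contourArea)
e=cv2.fitEllipse(k); print(e,ray(c,*e[0],.062))
for p in [(243,206),(318,206),(330,240),(316,274),(248,274)]: print("dot",ray(c,*p,.05).round(4))
# two-view heights (top + this): triangulate
t=bot.get_calibration("top")
def tri(p,q):
    A=[];b=[]
    M=np.zeros((3,3));r=np.zeros(3)
    L=[]
    for cc,x in((c,p),(t,q)):
        v=R.from_quat(cc["orientation"]).apply([(x[0]-cc["cx"])/cc["fx"],(x[1]-cc["cy"])/cc["fy"],1.]);v/=np.linalg.norm(v)
        I=np.eye(3)-np.outer(v,v);M+=I;r+=I@cc["origin"]
    return np.linalg.solve(M,r).round(4)
print("tri red",tri((362,207.5),(184.6,266.4)),"green",tri((231,241),(241.4,253.75)),"post",tri((278,282),(218.4,239.2)))
E
```

```text
orange 57 [277.56 282.61] [0.4846 0.2874 0.088 ] [0.4844 0.2875 0.0887]
red 356 [362.3  207.74] [0.4182 0.3721 0.06  ] [0.4158 0.3705 0.0731]
green 64 [230.47 241.16] [0.4523 0.2356 0.05  ] [0.4518 0.2362 0.0521]
dial 693 [359.69 203.97] [0.414  0.3692 0.062 ] [0.4123 0.3681 0.0723]
dial 246 [400.02 216.59] [0.4276 0.4094 0.062 ] [0.4288 0.4106 0.0562]
dial 233 [483.55 235.5 ] [0.4489 0.4941 0.062 ] [4.657e-01 5.228e-01 3.000e-04]
dial 4060 [279.17 240.67] [0.4497 0.2881 0.062 ] [0.4493 0.2883 0.0634]
dial 349 [214.11 261.61] [0.4705 0.2199 0.062 ] [4.911e-01 2.006e-01 3.000e-04]
hub 160 [276.91 178.91] [0.3872 0.2899 0.068 ] [0.3892 0.2876 0.0484]
hub 32 [281.41 202.53] [0.4099 0.293  0.068 ] [0.4121 0.2915 0.0543]
hub 74 [214.66 220.69] [0.4263 0.2267 0.068 ] [0.4303 0.221  0.0491]
hub 28 [312.64 219.5 ] [0.4273 0.3227 0.068 ] [0.4307 0.3224 0.0521]
hub 65 [242.69 243.48] [0.4501 0.2523 0.068 ] [0.4516 0.2511 0.0628]
hub 493 [430.62 229.84] [0.4403 0.4387 0.068 ] [0.4321 0.4285 0.1005]
hub 397 [278.89 243.73] [0.4512 0.2884 0.068 ] [0.4524 0.2878 0.0636]
hub 216 [437.57 258.31] [0.4701 0.4475 0.068 ] [0.4732 0.4506 0.0587]
hub 47 [471.21 252.96] [0.4652 0.4808 0.068 ] [0.4529 0.4643 0.106 ]
hub 63 [479.43 256.62] [0.4692 0.4894 0.068 ] [0.4516 0.4653 0.1205]
[ 241  202   79   90 4299] [280.20446615 242.93510119]
((280.8485412597656, 243.70407104492188), (74.03057098388672, 85.27544403076172), 144.2989959716797) [0.45288944 0.28964529 0.062     ]
dot [0.4155 0.2517 0.05  ]
dot [0.4172 0.3281 0.05  ]
dot [0.4534 0.3399 0.05  ]
dot [0.491  0.3243 0.05  ]
dot [0.4893 0.2512 0.05  ]
tri red [0.4176 0.3716 0.0633] green [0.4522 0.2363 0.0503] post [0.4848 0.2869 0.0844]
```

Dial centre is about (0.4525, 0.288), the post about (0.4846, 0.2875), and the button about (0.416, 0.371) with its top at z≈0.07. I'll descend on the +y side of the post.

Request:
step_arm(
  targets=[
    [[1,-0.2,0],0,0],
    [[1.92,-0.37,-0.5],0,0],
    [[1.92,-0.37,-2],0,0],
    [[1.92,-0.37,-3.4],0,0],
    [[1.92,-0.37,-4.4],0,0],
    [[1.92,-0.37,-4.78],0,0],
    [[1.92,-0.37,-4.78],0,0],
  ],
)

```text
t: 2.02
tcp_pos: [0.4838, 0.3197, 0.0725]
ee_rot: [0.009, 1.0, -0.0, -0.0]
wrist_force: [-0.2, -0.6, -0.1]
grip_width: 0.001
grip_force: 0.0
```

```bash
python3 - <<'E'
from m import *
im,d=bot.snapshot("wrist"); cv2.imwrite("pics/w2.png",im)
o=bot.get_obs(); p=np.array(o["tcp_pos"]); print(p,o["wrist_force"],o["grip_width"])
# orbit plan: finger in dial frame, tangential offset s; phi dial angle (deg); shift from commanded pose
C=np.array([.4525,.288]); p0=np.array([.4846,.3184])
for phi in range(0,-91,-10):
    r=np.radians(phi-1); q=C+[.032*np.cos(r)-.0185*np.sin(r),.032*np.sin(r)+.0185*np.cos(r)]; print(phi,((q-p0)/.03).round(2))
E
```

```text
[0.48451276 0.31986407 0.07385952] [0.05789792 0.04073912 0.88139206] 0.008432552185402408
0 [ 0.01 -0.42]
-10 [ 0.09 -0.61]
-20 [ 0.15 -0.82]
-30 [ 0.16 -1.03]
-40 [ 0.14 -1.25]
-50 [ 0.08 -1.45]
-60 [-0.01 -1.65]
-70 [-0.14 -1.82]
-80 [-0.29 -1.97]
-90 [-0.47 -2.09]
```

View pics/w2.png

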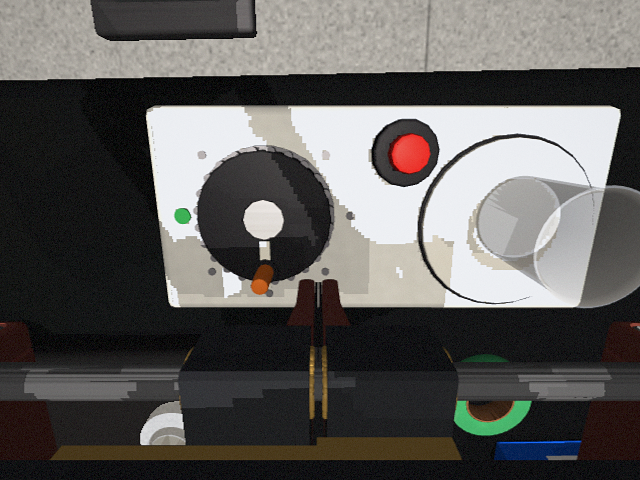

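The post at (261,284) is clear on the -y side of the shut fingertips at (319,282). I'll start the orbit, turning the tool along with the dial.

Request:
step_arm(
  targets=[
    [[0.0,-0.2,0],0,0],
    [[0.01,-0.42,0],0,0],
    [[0.05,-0.52,0],-5,0],
    [[0.09,-0.61,0],-10,0],
    [[0.12,-0.72,0],-15,0],
    [[0.15,-0.82,0],-20,0],
    [[0.16,-0.93,0],-25,0],
    [[0.16,-1.03,0],-30,0],
  ],
)

```text
t: 3.08
tcp_pos: [0.4897, 0.2876, 0.0735]
ee_rot: [0.27, 0.963, 0.0, 0.0]
wrist_force: [-0.3, -0.9, 0.2]
grip_width: 0.006
grip_force: 0.0
```

```bash
cat > ang.py <<'E'
from m import *
def look(name):
    c=bot.get_calibration("wrist"); im,d=bot.snapshot("wrist"); cv2.imwrite(f"pics/{name}.png",im)
    hs=cv2.cvtColor(im,cv2.COLOR_BGR2HSV); H,S,V=[hs[...,i].astype(int) for i in range(3)]
    m=(H>5)&(H<16)&(S>180)&(V>120)
    for n,p in cen(m):
        q=ray(c,*p,.08)
        if n>20: print("orange",n,p,q.round(4),"r",np.hypot(*(q[:2]-[.4525,.288])).round(4),"ang",np.degrees(np.arctan2(q[1]-.288,q[0]-.4525)).round(1))
    for n,p in cen((H>40)&(H<90)&(S>80)&(V>50)):
        if n>20: print("green",n,ray(c,*p,.05).round(4))
    o=bot.get_obs(); print(o["t"],o["tcp_pos"],o["wrist_force"])
E
python3 -c "from ang import *; look('w3')"
```

```text
orange 174 [313.2  274.45] [0.4865 0.2865 0.08  ] r 0.0341 ang -2.6
orange 330 [580.75 411.81] [0.6554 0.3838 0.08  ] r 0.2244 ang 25.3
green 4688 [0.5874 0.4383 0.05  ]
green 180 [0.4519 0.2355 0.05  ]
3.125 [0.48979131 0.28733453 0.07354863] [-0.05556799 -0.43224422  0.93445994]
```

View pics/w3.png

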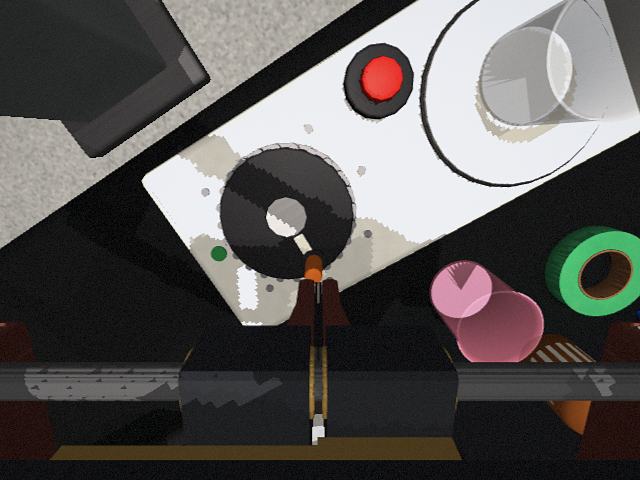

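```bash
python3 - <<'E'
from m import *
c=bot.get_calibration("wrist"); im,d=bot.snapshot("wrist"); o=bot.get_obs()
Rm=R.from_quat(c["orientation"])
def proj(P):
    q=Rm.inv().apply(np.array(P)-c["origin"]); return (q[0]/q[2]*c["fx"]+c["cx"]).round(1),(q[1]/q[2]*c["fy"]+c["cy"]).round(1)
print("tcp",o["tcp_pos"],proj(o["tcp_pos"]),"post top",proj([.4846,.2875,.088]),"foot",proj([.4846,.2875,.062]),"dialC",proj([.4525,.288,.062]))
for u,v in [(313,260),(313,268),(313,276),(313,281),(305,285),(312,285),(330,285),(313,300),(330,300),(303,240),(287,217)]:
    z=d[v,u]; print((u,v),im[v,u],(Rm.apply([(u-c["cx"])/c["fx"]*z,(v-c["cy"])/c["fy"]*z,z])+c["origin"]).round(4))
E
```

```text
tcp [0.48975042 0.28754942 0.07345395] (np.float64(318.1), np.float64(273.7)) post top (np.float64(313.1), np.float64(275.7)) foot (np.float64(313.7), np.float64(260.4)) dialC (np.float64(286.0), np.float64(216.2))
(313, 260) [ 13  48 102] [0.4806 0.2897 0.0749]
(313, 268) [ 26  83 174] [0.4805 0.29   0.089 ]
(313, 276) [ 36  95 193] [0.4849 0.2872 0.0873]
(313, 281) [22 20 44] [0.4786 0.2915 0.1136]
(305, 285) [21 20 45] [0.4764 0.2886 0.1193]
(312, 285) [22 27 48] [0.4786 0.291  0.1177]
(330, 285) [22 29 44] [0.4825 0.2983 0.119 ]
(313, 300) [18 22 45] [0.4795 0.2912 0.1325]
(330, 300) [13 19 43] [0.4824 0.2978 0.1346]
(303, 240) [197 219 223] [0.4699 0.289  0.0633]
(287, 217) [145 150 152] [0.4529 0.2887 0.0644]
```

```bash
python3 - <<'E'
from m import *
c=bot.get_calibration("scene"); im,d=bot.snapshot("scene"); np.savez("s2.npz",im=im,d=d)
Rm=R.from_quat(c["orientation"]); q=Rm.inv().apply(np.array(bot.get_obs()["tcp_pos"])-c["origin"]); u,v=q[0]/q[2]*c["fx"]+c["cx"],q[1]/q[2]*c["fy"]+c["cy"]; print(u,v)
u0,v0=int(u)-50,int(v)-55
cv2.imwrite("pics/s2.png",cv2.resize(im[v0:v0+75,u0:u0+100],None,fx=8,fy=8,interpolation=cv2.INTER_NEAREST)); print(u0,v0)
for vv in range(int(v)-14,int(v)+6,2):
    z=d[vv,int(u)]; print(vv,im[vv,int(u)],(Rm.apply([(u-c["cx"])/c["fx"]*z,(vv-c["cy"])/c["fy"]*z,z])+c["origin"]).round(3))
E
```

```text
263.9513007957488 196.67490638532144
213 141
182 [31 33 58] [0.489 0.278 0.126]
184 [32 35 59] [0.489 0.279 0.119]
186 [31 33 56] [0.488 0.279 0.113]
188 [30 29 30] [0.579 0.428 0.003]
190 [30 28 29] [0.573 0.42  0.002]
192 [27 40 78] [ 0.569  0.414 -0.001]
194 [ 21  58 140] [0.487 0.281 0.086]
196 [ 35  67 136] [0.487 0.283 0.079]
198 [ 26  61 135] [0.485 0.281 0.074]
200 [ 24  53 121] [0.485 0.283 0.066]
```

View pics/s2.png

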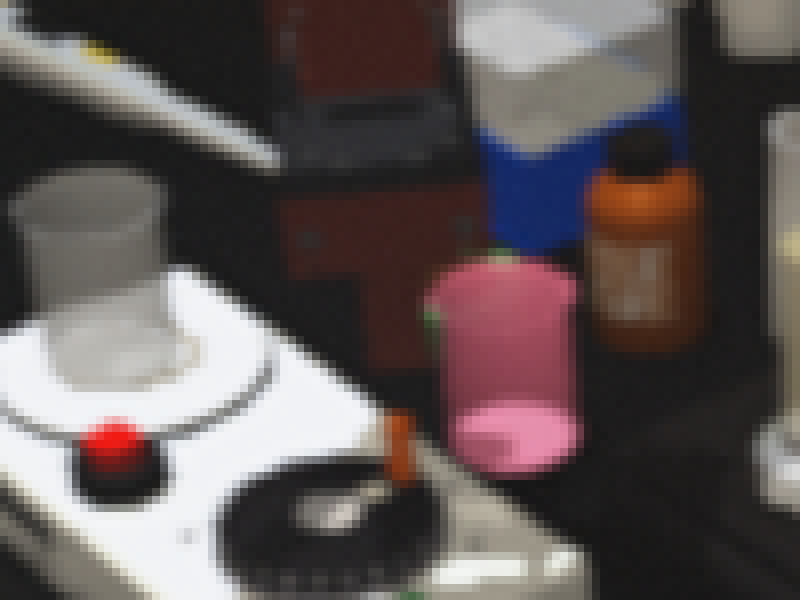

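The scene crop shows the narrow fingertips ending about 3 px-rows above the post top. The actual tip is at z≈0.11 while the reported TCP is at z 0.0735, so the fingers passed over the post without touching it. The true tip lies about 36 mm above the reported TCP. Before going lower I'll check this offset and how high the gripper body and its carriers sit.

```bash
python3 - <<'E'
from m import *
c=bot.get_calibration("wrist"); im,d=bot.snapshot("wrist"); o=bot.get_obs(); T=R.from_quat(o["ee_rot"])
vv,uu=np.mgrid[0:480,0:640]
P=R.from_quat(c["orientation"]).apply(np.stack([(uu-c["cx"])/c["fx"]*d,(vv-c["cy"])/c["fy"]*d,d],-1).reshape(-1,3))+c["origin"]
L=T.inv().apply(P-o["tcp_pos"]).reshape(480,640,3)  # tool frame
for u,v in [(318,281),(314,284),(324,284),(300,318),(340,318),(200,330),(250,335),(250,360),(430,335),(50,385),(60,340),(20,340),(610,340),(250,400),(318,452)]:
    print((u,v),(L[v,u]*1000).round(0),im[v,u])
c=bot.get_calibration("scene"); f=np.load("s2.npz"); d=f["d"]
P=R.from_quat(c["orientation"]).apply(np.stack([(uu-c["cx"])/c["fx"]*d,(vv-c["cy"])/c["fy"]*d,d],-1).reshape(-1,3))+c["origin"]
L=T.inv().apply(P-o["tcp_pos"]).reshape(480,640,3)
for v in (187,186,185,180,177,175,172,168,165,162,160,155,150,145): print(v,(L[v,[250,255,261,265,270]]*1000).round(0).tolist())
E
```

```text
(318, 281) [  2.   0. -15.] [ 24  90 190]
(314, 284) [-16.  -3.  22.] [53 72 99]
(324, 284) [ 12.   3. -45.] [24 27 50]
(300, 318) [ 12.  -7. -78.] [18 13 41]
(340, 318) [ 12.   8. -77.] [ 8 12 38]
(200, 330) [-78. -99.  73.] [26 25 25]
(250, 335) [  34.  -15. -127.] [19 19 17]
(250, 360) [  33.  -14. -136.] [17  9  6]
(430, 335) [  33.   25. -127.] [25 23 19]
(50, 385) [  26.  -56. -135.] [108 106 109]
(60, 340) [ -88. -219.   73.] [18 16 16]
(20, 340) [  29.  -72. -121.] [24 31 40]
(610, 340) [  28.   72. -120.] [ 9 11 37]
(250, 400) [  27.  -13. -141.] [58 57 55]
(318, 452) [  19.    0. -144.] [28 56 74]
187 [[38.0, 98.0, 22.0], [24.0, 183.0, 74.0], [5.0, 177.0, 72.0], [-8.0, 175.0, 72.0], [-22.0, 99.0, 29.0]]
186 [[38.0, 108.0, 24.0], [24.0, 185.0, 71.0], [5.0, -7.0, -40.0], [-6.0, -5.0, -37.0], [-22.0, 93.0, 22.0]]
185 [[38.0, 110.0, 21.0], [24.0, 200.0, 76.0], [4.0, -7.0, -43.0], [-7.0, -6.0, -41.0], [-23.0, 98.0, 21.0]]
180 [[39.0, 228.0, 71.0], [22.0, 230.0, 74.0], [3.0, -8.0, -60.0], [-8.0, -13.0, -61.0], [-25.0, 133.0, 24.0]]
177 [[38.0, 252.0, 73.0], [21.0, 247.0, 72.0], [
[... 447 characters left out ...]
 [14.0, -85.0, -148.0], [-1.0, -86.0, -147.0], [-11.0, -86.0, -146.0], [-23.0, -89.0, -146.0]]
162 [[25.0, -88.0, -159.0], [13.0, -88.0, -158.0], [-2.0, -92.0, -159.0], [-12.0, -87.0, -155.0], [-24.0, -88.0, -154.0]]
160 [[25.0, -80.0, -160.0], [12.0, -81.0, -160.0], [-2.0, -87.0, -161.0], [-12.0, -83.0, -158.0], [-25.0, -88.0, -160.0]]
155 [[24.0, -51.0, -160.0], [11.0, -52.0, -159.0], [-4.0, -47.0, -155.0], [-14.0, -61.0, -161.0], [-27.0, -62.0, -160.0]]
150 [[22.0, -40.0, -168.0], [10.0, -38.0, -166.0], [-6.0, -44.0, -167.0], [-16.0, -41.0, -165.0], [-30.0, 3.0, -142.0]]
145 [[21.0, -39.0, -181.0], [8.0, -42.0, -181.0], [-7.0, -41.0, -180.0], [-17.0, -44.0, -180.0], [-41.0, 304.0, -13.0]]
```

The gripper as a whole sits about 37 mm higher than reported (tip at tool z ≈ -37 mm, body 82 mm above the tip), and the xy position is right. I'll go back beside the post, descend a further 38 mm, then push.

Request:
step_arm(
  targets=[
    [[-0.08,0.5,0],10,0],
    [[-0.16,1.03,0],20,0],
    [[-0.16,1.03,0],30,0],
    [[-0.16,1.03,-0.6],30,0],
    [[-0.16,1.03,-1.0],30,0],
    [[-0.16,1.03,-1.27],30,0],
    [[-0.16,1.03,-1.27],30,0],
  ],
)

```text
t: 4.15
tcp_pos: [0.4839, 0.3186, 0.0333]
ee_rot: [0.011, 1.0, -0.001, -0.001]
wrist_force: [0.6, 0.2, -0.1]
grip_width: 0.003
grip_force: 0.0
```

```bash
python3 - <<'E'
from ang import *
look("w4")
C=np.array([.4525,.288]); p0=np.array([.4846,.3190])
for phi in range(0,-91,-10):
    r=np.radians(phi-1); q=C+[.032*np.cos(r)-.013*np.sin(r),.032*np.sin(r)+.013*np.cos(r)]; print(phi,((q-p0)/.03).round(2))
E
```

```text
orange 237 [247.78 318.34] [0.4877 0.286  0.08  ] r 0.0353 ang -3.2
green 294 [0.4521 0.2354 0.05  ]
green 3512 [0.5788 0.4356 0.05  ]
4.2 [0.48434363 0.31884684 0.03417708] [-0.28397896  0.27434536  0.43268181]
0 [ 0.   -0.62]
-10 [ 0.06 -0.81]
-20 [ 0.08 -1.01]
-30 [ 0.07 -1.21]
-40 [ 0.02 -1.41]
-50 [-0.06 -1.59]
-60 [-0.17 -1.76]
-70 [-0.31 -1.9 ]
-80 [-0.48 -2.02]
-90 [-0.66 -2.11]
```

Tip at z≈0.071, no contact. Now push to about -35°.

Request:
step_arm(
  targets=[
    [[0,-0.4,0],0,0],
    [[0,-0.62,0],0,0],
    [[0.03,-0.72,0],-5,0],
    [[0.06,-0.81,0],-10,0],
    [[0.07,-0.91,0],-15,0],
    [[0.08,-1.01,0],-20,0],
    [[0.08,-1.11,0],-25,0],
    [[0.07,-1.21,0],-30,0],
  ],
)

```text
t: 5.2
tcp_pos: [0.4869, 0.2822, 0.0352]
ee_rot: [0.27, 0.963, 0.0, 0.0]
wrist_force: [0.3, -0.2, 0.6]
grip_width: 0.004
grip_force: 0.0
```

```bash
python3 -c "from ang import *; look('w5')"
```

```text
orange 253 [282.62 314.35] [0.481  0.2664 0.08  ] r 0.0358 ang -37.1
green 2832 [0.5717 0.4222 0.05  ]
green 252 [0.452  0.2355 0.05  ]
5.25 [0.48690506 0.2818912  0.03515164] [ 0.81581797 -0.28028664  0.12983112]
```

The dial is turning. I'll continue to about -70°.

Request:
step_arm(
  targets=[
    [[-0.02,-0.1,0],-5,0],
    [[-0.05,-0.2,0],-10,0],
    [[-0.09,-0.29,0],-15,0],
    [[-0.13,-0.38,0],-20,0],
    [[-0.18,-0.47,0],-25,0],
    [[-0.24,-0.55,0],-30,0],
    [[-0.31,-0.62,0],-35,0],
    [[-0.38,-0.69,0],-40,0],
  ],
)

```text
t: 6.25
tcp_pos: [0.4755, 0.2618, 0.035]
ee_rot: [0.583, 0.813, 0.0, 0.0]
wrist_force: [-0.6, 0.5, 0.7]
grip_width: 0.005
grip_force: 0.1
```

```bash
python3 -c "from ang import *; look('w6')"
```

```text
orange 219 [283.92 313.99] [0.4612 0.2537 0.08  ] r 0.0354 ang -75.8
green 1127 [0.5682 0.4245 0.05  ]
green 63 [0.5779 0.4132 0.05  ]
green 229 [0.4518 0.2353 0.05  ]
6.3 [0.47526207 0.2615633  0.03506404] [ 1.06285377 -0.38689577 -0.29262306]
```

View pics/w6.png

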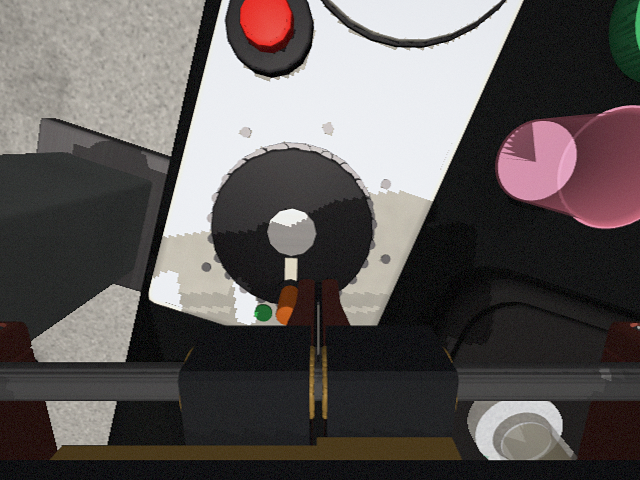

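The pointer is at about -72° (hub (291,231), pointer end (291,280)) and the green dot at (263,312) is still ahead of it, so it needs a bit more push.

Request:
step_arm(
  targets=[
    [[-0.08,-0.06,0],-5,0],
    [[-0.17,-0.12,0],-10,0],
    [[-0.22,-0.15,0],-13,0],
    [[-0.22,-0.15,0],-13,0],
  ],
)

```text
t: 6.8
tcp_pos: [0.4687, 0.2574, 0.035]
ee_rot: [0.669, 0.743, 0.0, 0.0]
wrist_force: [0.3, 0.3, 0.7]
grip_width: 0.004
grip_force: 0.0
```

```bash
python3 -c "from ang import *; look('w7')"
```

```text
orange 289 [280.52 314.4 ] [0.4515 0.2523 0.08  ] r 0.0358 ang -91.6
6.85 [0.46877169 0.257411   0.03490753] [-0.06559262  0.01191055 -1.34746012]
```

It clicked in: the post is at -91.6°, with the stirrer yaw about -1°. I'll back off, rise, verify, and go over the button.

Request:
step_arm(
  targets=[
    [[0.4,0.1,0],0,0],
    [[0.5,0.2,0.8],0,0],
    [[0.5,0.5,2.5],0,0],
    [[0,1.8,2.6],0,0],
    [[-1,3,2.6],0,0],
    [[-1.75,3.8,2.6],0,0],
    [[-1.75,3.8,2.6],0,0],
  ],
)

```text
t: 7.72
tcp_pos: [0.4154, 0.3733, 0.1126]
ee_rot: [0.669, 0.744, 0.0, -0.0]
wrist_force: [0.6, 0.0, -0.2]
grip_width: 0.004
grip_force: 0.0
```

```bash
python3 - <<'E'
from ang import *
look("w8")
im=cv2.imread("pics/w8.png"); c=bot.get_calibration("wrist"); o=bot.get_obs()
hs=cv2.cvtColor(im,cv2.COLOR_BGR2HSV); H,S,V=[hs[...,i].astype(int) for i in range(3)]
for n,p in cen(((H<5)|(H>174))&(S>150)&(V>120)):
    if n>100: print("red",n,p,ray(c,*p,.07).round(4))
c=bot.get_calibration("top"); im,d=bot.snapshot("top")
hs=cv2.cvtColor(im,cv2.COLOR_BGR2HSV); H,S,V=[hs[...,i].astype(int) for i in range(3)]
for nm,m,z in (("orange",(H>5)&(H<22)&(S>120)&(V>90),.088),("green",(H>40)&(H<90)&(S>60)&(V>80),.05)):
    m[:225]=0;m[282:]=0;m[:,:200]=0;m[:,256:]=0
    for n,p in cen(m): print(nm,n,p,ray(c,*p,z).round(4))
# button height from the first wrist depth
f=np.load("w1.npz"); q=R.from_quat(f["orientation"]); P=[]
for v in range(203,213):
    for u in range(357,368):
        z=f["d"][v,u]; P.append(q.apply([(u-f["cx"])/f["fx"]*z,(v-f["cy"])/f["fy"]*z,z])+f["origin"])
print("button top",np.median(P,0).round(4)); print(o["tcp_pos"])
E
```

```text
green 4860 [0.5922 0.4601 0.05  ]
7.775 [0.41630695 0.372167   0.11256249] [-0.14829677  0.50179364 -0.42046242]
red 617 [318.86 255.95] [0.4172 0.3694 0.07  ]
orange 22 [231.18 252.09] [0.4534 0.2534 0.088 ]
green 7 [241.57 253.86] [0.4521 0.236  0.05  ]
button top [0.4154 0.3703 0.0725]
[0.41630695 0.372167   0.11256249]
```

View pics/w8.png

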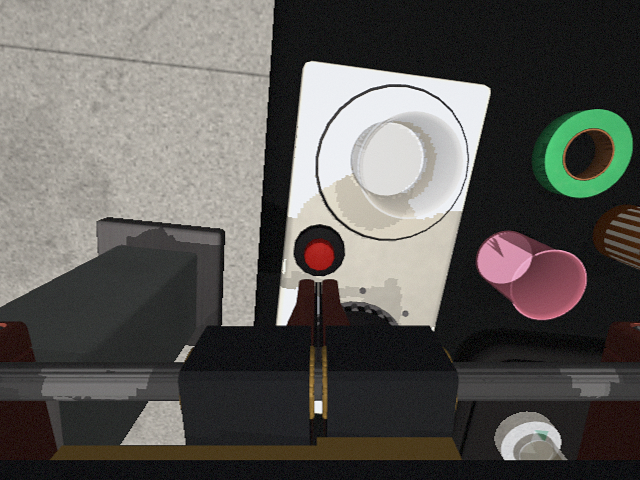

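The post is at (0.453, 0.253), in line with the green dot at (0.452, 0.236). The beaker is undisturbed and the button at (319,256) lies under the tip. Now press, stepping down slowly.

Request:
step_arm(
  targets=[
    [[0,-0.06,-1.2],0,0],
    [[0,-0.06,-2.2],0,0],
    [[0,-0.06,-2.45],0,0],
    [[0,-0.06,-2.55],0,0],
    [[0,-0.06,-2.6],0,0],
    [[0,-0.06,-2.65],0,0],
    [[0,-0.06,-2.65],0,0],
  ],
)

```text
t: 8.7
tcp_pos: [0.417, 0.3701, 0.0344]
ee_rot: [0.67, 0.742, 0.001, 0.001]
wrist_force: [1.8, -0.1, 2.2]
grip_width: 0.005
grip_force: 1.1
```

Request:
step_arm(
  targets=[
    [[0,0,-0.05],0,0],
    [[0,0,-0.1],0,0],
    [[0,0,-0.13],0,0],
    [[0,0,-0.13],0,0],
  ],
)

```text
t: 9.2
tcp_pos: [0.4168, 0.3701, 0.0299]
ee_rot: [0.67, 0.742, 0.001, 0.0]
wrist_force: [3.6, 0.0, 5.1]
grip_width: 0.008
grip_force: 2.4
```

Request:
step_arm(
  targets=[
    [[0,0,-0.04],0,0],
    [[0,0,-0.07],0,0],
    [[0,0,-0.07],0,0],
  ],
)

```text
t: 9.57
tcp_pos: [0.4169, 0.3702, 0.0297]
ee_rot: [0.67, 0.742, 0.001, 0.0]
wrist_force: [1.1, -3.1, 13.3]
grip_width: 0.004
grip_force: 6.7
```

At 13 N with no further travel, the button is on its end stop. I'll release, rise clear and check.

Request:
step_arm(
  targets=[
    [[0,0,0.5],0,0],
    [[0,0,1.5],0,0],
    [[0,0,3],0,0],
    [[0,0,4.5],0,0],
    [[0,0,4.5],0,0],
  ],
)

```text
t: 10.2
tcp_pos: [0.4166, 0.3709, 0.1663]
ee_rot: [0.67, 0.742, 0.003, -0.0]
wrist_force: [0.0, -0.1, -0.5]
grip_width: 0.002
grip_force: 0.0
```

```bash
python3 - <<'E'
from ang import *
c=bot.get_calibration("top"); im,d=bot.snapshot("top")
hs=cv2.cvtColor(im,cv2.COLOR_BGR2HSV); H,S,V=[hs[...,i].astype(int) for i in range(3)]
for nm,m,z in (("orange",(H>5)&(H<22)&(S>120)&(V>90),.088),("green",(H>40)&(H<90)&(S>60)&(V>80),.05)):
    m[:225]=0;m[282:]=0;m[:,:200]=0;m[:,256:]=0
    for n,p in cen(m): print(nm,n,p,ray(c,*p,z).round(4))
w=bot.get_calibration("wrist"); im,d=bot.snapshot("wrist"); q=R.from_quat(w["orientation"])
hs=cv2.cvtColor(im,cv2.COLOR_BGR2HSV); H,S,V=[hs[...,i].astype(int) for i in range(3)]
m=((H<5)|(H>174))&(S>150)&(V>120); m[:,:200]=0; m[:,450:]=0; m[290:]=0
v,u=np.nonzero(m); z=d[v,u]; print("button",np.median(q.apply(np.c_[(u-w["cx"])/w["fx"]*z,(v-w["cy"])/w["fy"]*z,z])+w["origin"],0).round(4))
o=bot.get_obs(); print(o["t"],o["tcp_pos"],o["wrist_force"])
E
```

```text
orange 23 [231.09 252.09] [0.4534 0.2537 0.088 ]
green 8 [241.38 253.75] [0.4523 0.2365 0.05  ]
button [0.4162 0.371  0.0724]
10.3 [0.41543725 0.36975615 0.16135515] [ 0.49858342  0.26008305 -0.62331042]
```

The selector is still at green, the button is back up (z 0.0724), and the robot is clear.

```bash
python3 -c "from rig import bot; print(bot.sign_off())"
```

```text
the job is handed in; nothing more can be done
None
```

I pushed the selector 90° clockwise until it clicked in at the green mark, then pressed the start button to its end stop and let it spring back. The arm was clear when I handed the job in at about 10 s; no verdict came back.

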